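# Clamp a circuit board in the sprung board holder

## Task

Take the green circuit board off its black foam block and clamp it, parts side up, in the blue-footed board holder: with the other end held high, push one short edge into the V groove of either sprung jaw until that jaw is nearly at its stop, lower the high end behind the other jaw's lip, ease the board back until both jaws have it, and let go so that it centres itself level between them, about midway across the jaws' width. Work by feel and gently: do not ram a jaw against its stop, push the jaws with the board only and not with the gripper, and leave the small things around where they are.

Things in the scene. Friction and masses are not known exactly. Their poses are not given: they have to be found in the camera images.
- board: Green circuit board, 55 mm (its x) by 72 mm (its y), 28 to 49 g, z up from the parts side. Origin: its middle, at the tips of the wire tails. The bare plate, the only part that makes contact, is 2 mm thick, 3 to 5 mm above the origin; parts reach 16 mm; the tails sink into the foam. Grip it across the 55 mm at the middle of the long edges. Either short edge may go in either jaw.
- foam: Black conductive foam block, fixed, 40 x 64 x 27 mm (x, y, z). The board lies on it at the start, long side along the foam's long side, overhanging by about 7 mm at both long sides. Origin: centre of its underside.
- holder: Spring board holder screwed to the bench. Origin: centre of the underside of its blue foot (120 x 96 x 12 mm); y along the rail, x across it, z up. The rail (20 mm wide, top at 56 mm) carries two black-tipped jaws facing each other along y. At its ends spring barrels (74 mm up, 18 mm thick) reach 105 mm from the rail's middle. The origin of a clamped board is 91 mm above the bench.
- groove_line (a point): Point over the foot's middle at groove height, 95 mm over the bench (axes as the holder's). Each jaw is 40 mm wide (x -20 to +20 mm), its tip from 86 to 104 mm high, with a level V groove along x, mouth 8.6 mm high, slopes at 35 deg, flat bottom. From the rail's middle, jaws at rest: lips at 27.7 mm along y, a 2 mm plate seats at 32 mm, so a centred 72 mm board opens each jaw 4 mm.
- thumb_screw (a point): Middle of the black thumb screw (22 mm across, 48 mm above the bench, on the foot's -x side) that clamps the rail. The rail may sit up to 12 mm off the foot's middle, either way along y, both jaws with it; this offset is not measured: find the jaws by feel or by sight. The rail does not yield to the forces of this job.
- foot_top (a point): Middle of the foot's top face. The jaws' springs: each jaw slides outward on its own, up to 16 mm to a hard stop, with 4 N at rest plus 0.7 N per mm (15.2 N at the stop), friction 0.3 N. For the other edge to get down behind the other lip the first jaw must be pushed back about 12.6 mm (12.8 N).
- heatsink: Bystander: finned aluminium heat sink, 40 x 41 x 20 mm; origin at the centre of its underside.
- nine_volt: Bystander: block battery standing upright, 17 x 26 x 49 mm; origin at the centre of its underside.
- oil_dropper: Bystander: white dropper bottle with a blue spout, 25 mm across, 94 mm high; origin at the centre of its underside.
- tweezers: Bystander: steel tweezers lying flat, 120 mm long along their y axis, 9 mm high; origin at the centre of their underside.
Things that resemble listed ones, but are neither listed nor needed, are in the scene too. What is meant by the board is not pink, purple or yellow, and is the larger of those in its own colour.

How it is judged:
On the way:
1. one short edge of the board is pressed into a jaw, at the height of the grooves, against its spring with more than 8 N while the board's other end is held high (board tilted by 4 to 35 degrees) (angle between board's own z axis and vertical between 0.07 and 0.6 rad and z of board in the frame of holder between 0.089 and 0.116 m and angle between the x axis of board and the x axis of holder, either way round below 0.15 rad and contact force between board and holder above 8 N), for 0.1 s.
At the end, for the whole second after the job is handed in: The board sits parts side up in both grooves: origin within 2 mm of 91 mm above the bench, level within 2.9 deg, long side along the rail within 4 deg, middle within 10 mm of the rail's line and 16 mm of the foot's middle along it, gripped by the jaws (over 4 N), let go, at rest (z of board in the frame of holder between 0.089 and 0.093 m and x of board in the frame of holder between -0.01 and 0.01 m and y of board in the frame of holder between -0.016 and 0.016 m and angle between board's own z axis and vertical below 0.05 rad and angle between the y axis of board and the y axis of holder, either way round below 0.07 rad and contact force between board and holder above 4 N and contact force between board and the fingers below 0.1 N and linear speed of board below 0.01 m/s); the robot touches nothing.
It fails at once if the board and the holder press on each other with more than 24 N (a jaw rammed against its stop, or the board forced down on a lip) (contact force between board and holder above 24 N).
It fails at once if the gripper pushes the holder with more than 8 N (contact force between the fingers and holder above 8 N).
It fails at once if the heat sink, the battery, the dropper bottle or the tweezers are moved by more than 15 mm (distance of any of heatsink, nine_volt, oil_dropper, tweezers from where it was at the start of the episode above 0.015 m).
It also fails if it takes over 54 s, if anything falls off the work surface, if the arm or the gripper's body presses on something with over 40 N, if the wrist force passes 120 N, or if a joint passes its speed limit or range.

## Robot

A 7-joint arm with a two-finger parallel gripper is mounted at the origin on a cart in front of the work surface, level with it; the furniture and walls round the work are solid. World frame = base frame: x ahead of the robot, y to its left, z up, the work surface at z = 0. Lengths are in m, angles in rad, forces in N, time in s.
With the tool pointing down it reaches from about 0.425 to 0.875 m from the base axis. Payload 4.7 kg.
Tool frame: the origin (TCP) lies midway between the tips of the shut fingers; the grasp point (between the pads) lies 19 mm behind it (ctrl.grip_point_offset is the distance from the TCP to the grasp point, in m); z points along the fingers, y is the line along which they close (so a half turn about z gives the same grasp; the last joint's range is limited). The gripper opens to 87 mm and grips with 3 to 60 N. Pads are 19 mm wide; open, the fingers measure 117 mm over their backs; the gripper's body (75 mm by 190 mm) begins 51 mm behind the grasp point.
Start: joints at [1.237, 0.321, -0.07, 1.45, 0.023, 1.371, -0.057], TCP at [0.222, -0.611, 0.223] pointing down, gripper open.
Joint ranges: [-2.86, 2.86], [-0.3, 2.09], [-1.38, 1.24], [0.06, 2.45], [-1.56, 4.7], [0.09, 2.05], [-2.69, 2.69]. Speed limits (rad/s): [2.57, 2.57, 3.14, 3.14, 3.14, 3.14, 3.14].

## Interface

Orientations are given as a rotation vector (axis times angle).
In Python, from bench import ctrl gives the robot as it stands. The module is installed in compiled form; this text tells all that it offers.
- The arm moves only by the shell command python3 -m handwheel 'ROWS' [OPENING] [FORCE]. ROWS is JSON, a list of rows, each an object of numbers: "x", "y", "z": the shift along the tool's x, y, z in m; "wx", "wy", "wz": the turn, a rotation vector about the tool's x, y, z in degrees. A call has 1 to 10 rows; each row is the pose to reach, as a shift and turn from the pose commanded when the call began, along the tool's axes at that moment; what a row does not reach only later rows make up. A row lasts 1/12 s, in which the tool goes at most 41.7 mm and 7.16 degrees, less where a joint would pass 70% of its speed; a pose out of reach is approached as far as the arm can. A call with a gripper value outside its range is refused whole. OPENING is the finger opening in m, from 0 to 0.087, set as the call begins (- or left out, the last holds). The fingers move at their own pace and stop on an object; FORCE is the grip in N (left out, the last holds). Time passes only in rows, so rows that repeat a pose let the fingers close. It gives the time, the measured TCP pose, the force, the opening and the grip force at its end, in the units of the state.
- ctrl.get_state(): the state, without advancing time (a new reading comes with each control period).
- ctrl.get_image(name): name is "side" or "top" or "wrist"; returns a dict with "image" (480x640x3 uint8, red, green, blue), "K" (3x3 intrinsics, pixels), "k1" (the pictures are not rectified: a ray, as slopes to the right and down, at radius r is drawn at 1 + k1 r^2 times it, then the intrinsics apply), "world_to_cam" (4x4, takes a point from world to camera coordinates); the wrist camera has in their place "hand_eye" (4x4, takes a point from camera to tool coordinates, whose origin is the TCP and whose axes are the flange's). Camera axes: x right, y down, z forward; pixel columns grow to the right and rows downward; lengths in m; the calibration is good to about 2 mm. A picture is of the moment at which its call begins: read the wrist's pose just before it. There is no depth.
- ctrl.close_job(): hands the job in; it is judged then, once.
The state is a dict: "time": time; "joint_positions": joint angles; "qd": joint speeds; "joint_torque": joint torques, N m; "position": TCP position; "tool_rot": TCP orientation; "ft_force": force on the tool from outside, world axes, zero at the start; "torque": the same for the moment, N m; "grip_width": opening from 0.0 (shut) to 1.0 (fully open); "grip_force": force on a finger pad.
Only numpy, scipy, OpenCV 4.12 (cv2) and the standard library are available. Lean on these libraries where they do the work, as an engineer would, in place of code of your own. Each camera call takes 0.05 s, during which the arm holds its last target. There are 200 camera calls.

## Working session

There is one attempt and no reset: what is moved stays moved. The work goes in short steps, Python scripts to look and compute and a shell command to move; the robot and the scene stay as the last step left them, time stands still between calls to the robot, and variables do not carry over. Pictures are saved under pics/ and viewed, at most 11 in all, crops included, and the job is handed in when it is done.

```bash
mkdir -p pics
python3 - <<'E'
from bench import ctrl
import cv2,numpy as np,pickle
s=ctrl.get_state();print({k:np.round(v,3).tolist() for k,v in s.items()}, ctrl.grip_point_offset)
for n in("side","top"):
    d=ctrl.get_image(n);pickle.dump(d,open(n+".pkl","wb"));cv2.imwrite(f"pics/{n}0.png",d["image"][:,:,::-1]);print(n,d["K"].tolist(),d["k1"],np.round(d["world_to_cam"],4).tolist())
E
```

```text
{'time': 0.0, 'joint_positions': [1.237, 0.322, -0.07, 1.452, 0.023, 1.371, -0.057], 'qd': [-0.002, -0.0, -0.001, -0.002, -0.0, 0.001, 0.0], 'joint_torque': [0.0, -49.13, -0.404, -31.253, -0.064, 0.044, 0.0], 'position': [0.221, -0.611, 0.221], 'tool_rot': [-3.092, -0.543, 0.001], 'ft_force': [0.46, 0.607, 0.061], 'torque': [0.021, -0.049, -0.016], 'grip_force': 0.0, 'grip_width': 0.998} 0.0187
side [[586.835574117711, 0.0, 317.90290108108474], [0.0, 586.835574117711, 234.5142391002441], [0.0, 0.0, 1.0]] 0.018145804108748522 [[-0.9875, -0.1569, -0.0141, 0.5045], [-0.0505, 0.4004, -0.9149, 0.0932], [0.1492, -0.9028, -0.4034, 1.1313], [0.0, 0.0, 0.0, 1.0]]
top [[591.33257710108, 0.0, 316.6232578372727], [0.0, 591.33257710108, 231.5802694945921], [0.0, 0.0, 1.0]] -0.1633824068195112 [[0.0296, -0.9991, 0.0287, 0.0555], [-0.9866, -0.0338, -0.1594, 0.5148], [0.1603, -0.0236, -0.9868, 1.2828], [0.0, 0.0, 0.0, 1.0]]
```

View pics/side0.png

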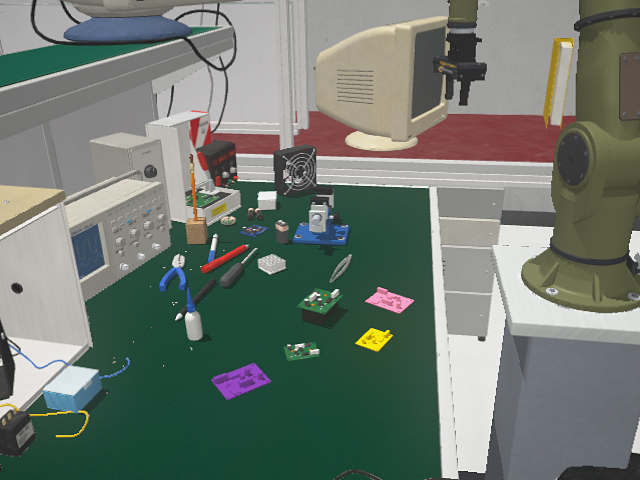

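View pics/top0.png

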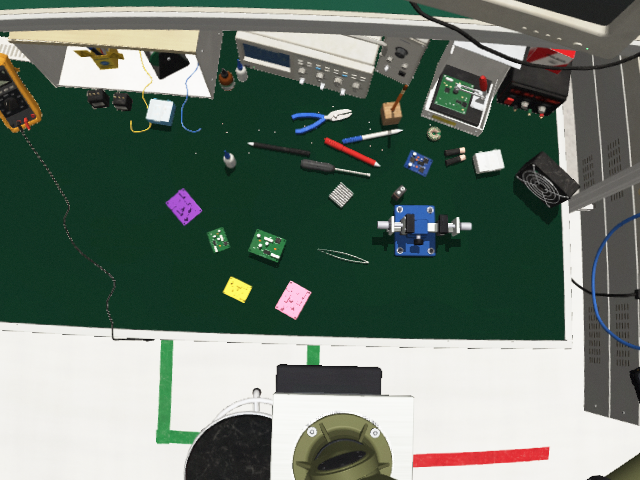

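Candidates (top view): green (267,245) on black foam, small green (218,239), green in a white tray (455,93), purple (183,206), yellow (237,289), pink (293,299), blue (418,162). I choose (267,245), the larger green one on foam. I'll check it, along with the holder, in a crop.

```bash
cat > h.py <<'E'
import numpy as np,cv2,pickle
from scipy.spatial.transform import Rotation as R
def und(d,px):
    k=np.array([d["k1"],0,0,0,0.]);return cv2.undistortPoints(np.array(px,float).reshape(-1,1,2),d["K"],k).reshape(-1,2)
def w2c(d,st=None):
    if "world_to_cam" in d and d["world_to_cam"] is not None: return np.array(d["world_to_cam"])
    T=np.eye(4);T[:3,:3]=R.from_rotvec(st["tool_rot"]).as_matrix();T[:3,3]=st["position"]
    return np.linalg.inv(T@np.array(d["hand_eye"]))
def hit(d,px,z,st=None):
    T=w2c(d,st);Rm=T[:3,:3];c=-Rm.T@T[:3,3];u=und(d,px)
    r=np.c_[u,np.ones(len(u))]@Rm; return c+r*((z-c[2])/r[:,2])[:,None]
def proj(d,P,st=None):
    T=w2c(d,st);P=np.array(P,float).reshape(-1,3)
    return cv2.projectPoints(P,cv2.Rodrigues(T[:3,:3])[0],T[:3,3],d["K"],np.array([d["k1"],0,0,0,0.]))[0].reshape(-1,2)
E
python3 - <<'E'
from h import *
d=pickle.load(open("top.pkl","rb"));im=d["image"][:,:,::-1]
a=cv2.resize(im[215:275,200:300],(800,480),interpolation=cv2.INTER_CUBIC)[:, :]
a=cv2.resize(im[215:275,230:305],(400,320),interpolation=cv2.INTER_CUBIC)
b=cv2.resize(im[195:267,372:477],(400,274),interpolation=cv2.INTER_CUBIC)
o=np.zeros((320,800,3),np.uint8);o[:,:400]=a;o[:274,400:]=b;cv2.imwrite("pics/c1.png",o)
g=cv2.cvtColor(im,cv2.COLOR_BGR2HSV)
print(hit(d,[[267,245],[218,239]],.03).round(3),hit(d,[[415,240]],.012).round(3))
E
```

```text
[[0.48  0.182 0.03 ]
 [0.49  0.293 0.03 ]] [[ 0.505 -0.156  0.012]]
```

View pics/c1.png

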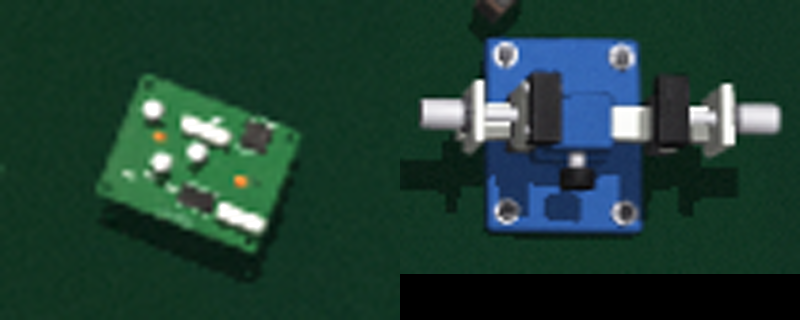

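Top crop: the large green board on its dark foam has corners at (148,75), (300,135), (255,253), (98,192), parts up. In the holder crop, the foot corners are (486,38), (640,40), (642,232), (487,234). The jaws are black at x≈545 and x≈672, and the thumb screw is at (577,178), so holder -x faces the robot.

```bash
cat >> h.py <<'E'
def to(st,p,Rt):
    R0=R.from_rotvec(st["tool_rot"]);d=R0.inv().apply(np.array(p)-st["position"]);w=(R0.inv()*Rt).as_rotvec(degrees=True)
    print("shift mm",(d*1000).round(1),"turn deg",w.round(1),"rows",round(max(np.linalg.norm(d)/.0417,np.linalg.norm(w)/7.16),1))
def down(yaw): # tool down; tool x at world angle yaw (deg), y = x rotated -90
    return R.from_euler("z",yaw,degrees=True)*R.from_euler("x",180,degrees=True)
E
python3 - <<'E'
from h import *
from bench import ctrl
d=pickle.load(open("top.pkl","rb"))
b=np.array([[148,75],[300,135],[255,253],[98,192]])*75/400+[230,215]
B=hit(d,b,.031);print(B.round(4),B.mean(0),np.linalg.norm(B-np.roll(B,-1,0),axis=1))
v=B[1]+B[2]-B[0]-B[3];print("long axis deg",np.degrees(np.arctan2(v[1],v[0])))
f=(np.array([[486,38],[640,40],[642,232],[487,234]])-[400,0])*105/400+[372,195]
F=hit(d,f,.012);print(F.round(4),F.mean(0),np.linalg.norm(F-np.roll(F,-1,0),axis=1))
v=F[1]+F[2]-F[0]-F[3];print("y axis deg",np.degrees(np.arctan2(v[1],v[0])))
j=(np.array([[545,108],[672,111],[421,112],[780,118]])-[400,0])*105/400+[372,195]
print(hit(d,j[:2],.104).round(4),hit(d,j[2:],.07).round(4))
w=ctrl.get_image("wrist");print(np.round(w["hand_eye"],4),w["K"][0][0],w["k1"])
st=ctrl.get_state();print(R.from_rotvec(st["tool_rot"]).as_matrix().round(3))
c=F.mean(0)
for y in(0,180): to(st,[c[0],c[1]-.01,.30],down(y))
E
```

```text
[[0.5155 0.2045 0.031 ]
 [0.4921 0.1394 0.031 ]
 [0.4415 0.1563 0.031 ]
 [0.465  0.2233 0.031 ]] [0.47851803 0.18086665 0.031     ] [0.06922319 0.05333083 0.0709392  0.05385953]
long axis deg -109.53723912750323
[[ 0.5861 -0.1077  0.012 ]
 [ 0.5884 -0.2031  0.012 ]
 [ 0.4701 -0.204   0.012 ]
 [ 0.466  -0.1093  0.012 ]] [ 0.52763419 -0.15600437  0.012     ] [0.09539721 0.11836589 0.09474229 0.12011087]
y axis deg -88.03830989046304
[[ 0.5273 -0.1271  0.104 ]
 [ 0.5281 -0.2003  0.104 ]] [[ 0.5286 -0.0609  0.07  ]
 [ 0.5325 -0.2734  0.07  ]]
[[-3.000e-04 -9.665e-01 -2.568e-01  6.970e-02]
 [ 1.000e+00 -2.000e-04 -4.000e-04 -0.000e+00]
 [ 4.000e-04 -2.568e-01  9.665e-01 -1.627e-01]
 [ 0.000e+00  0.000e+00  0.000e+00  1.000e+00]] 335.05585965916833 -0.046215170095616515
[[ 0.94   0.341 -0.001]
 [ 0.341 -0.94   0.001]
 [-0.    -0.002 -1.   ]]
shift mm [ 439.5 -313.8  -77.9] turn deg [-0.1  0.  19.9] rows 13.1
shift mm [ 439.5 -313.8  -77.9] turn deg [-0.000e+00 -1.000e-01 -1.601e+02] rows 22.4
```

```bash
python3 -m handwheel '[{"x":0.04,"y":-0.03,"z":-0.02,"wz":-7},{"x":0.08,"y":-0.057,"z":-0.028,"wz":-14},{"x":0.12,"y":-0.086,"z":-0.028,"wz":-21},{"x":0.16,"y":-0.114,"z":-0.028,"wz":-28},{"x":0.2,"y":-0.143,"z":-0.028,"wz":-35},{"x":0.24,"y":-0.171,"z":-0.028,"wz":-42},{"x":0.28,"y":-0.2,"z":-0.028,"wz":-49},{"x":0.31,"y":-0.221,"z":-0.028,"wz":-56},{"x":0.34,"y":-0.243,"z":-0.028,"wz":-63},{"x":0.37,"y":-0.264,"z":-0.028,"wz":-70}]'
python3 - <<'E'
from h import *
from bench import ctrl
to(ctrl.get_state(),[.5276,-.166,.25],down(92))
E
```

```text
shift mm [ 439.5 -313.7  -27.9] turn deg [ -0.1  -0.  -72.1] rows 13.0invalid input at $[0]: expected keys x, y, z, wx, wy, wz
```

```bash
python3 -m handwheel '[{"x":0.3,"y":-0.214,"z":-0.028,"wx":0,"wy":0,"wz":-72},{"x":0.3,"y":-0.214,"z":-0.028,"wx":0,"wy":0,"wz":-72},{"x":0.3,"y":-0.214,"z":-0.028,"wx":0,"wy":0,"wz":-72},{"x":0.3,"y":-0.214,"z":-0.028,"wx":0,"wy":0,"wz":-72},{"x":0.3,"y":-0.214,"z":-0.028,"wx":0,"wy":0,"wz":-72},{"x":0.44,"y":-0.314,"z":-0.028,"wx":0,"wy":0,"wz":-72},{"x":0.44,"y":-0.314,"z":-0.028,"wx":0,"wy":0,"wz":-72},{"x":0.44,"y":-0.314,"z":-0.028,"wx":0,"wy":0,"wz":-72},{"x":0.44,"y":-0.314,"z":-0.028,"wx":0,"wy":0,"wz":-72},{"x":0.44,"y":-0.314,"z":-0.028,"wx":0,"wy":0,"wz":-72}]'
python3 - <<'E'
from h import *
from bench import ctrl
to(ctrl.get_state(),[.5276,-.166,.25],down(92))
E
```

```text
time: 0.98
position: [0.458, -0.2667, 0.246]
tool_rot: [2.184, 2.258, -0.001]
ft_force: [0.8, -1.2, -0.6]
grip_width: 1.0
grip_force: 0.0
shift mm [98.3 72.9 -4. ] turn deg [-0.   0.  -0.1] rows 2.9
```

```bash
python3 -m handwheel '[{"x":0.098,"y":0.072,"z":-0.002,"wx":0,"wy":0,"wz":0},{"x":0.098,"y":0.072,"z":-0.002,"wx":0,"wy":0,"wz":0},{"x":0.098,"y":0.072,"z":-0.002,"wx":0,"wy":0,"wz":0},{"x":0.098,"y":0.072,"z":-0.002,"wx":0,"wy":0,"wz":0},{"x":0.098,"y":0.072,"z":-0.002,"wx":0,"wy":0,"wz":0},{"x":0.098,"y":0.072,"z":-0.002,"wx":0,"wy":0,"wz":0}]'
python3 - <<'E'
from h import *
from bench import ctrl
st=ctrl.get_state();d=ctrl.get_image("wrist");pickle.dump((st,d),open("w1.pkl","wb"))
cv2.imwrite("pics/w1.png",d["image"][:,:,::-1]);print(st["position"],np.abs(st["qd"]).max())
to(st,[.4785,.181,.2],down(70.5))
E
```

```text
time: 1.48
position: [0.5263, -0.1693, 0.2475]
tool_rot: [-2.191, -2.251, 0.002]
ft_force: [-0.2, 0.2, 0.5]
grip_width: 0.997
grip_force: 0.0
[ 0.52632906 -0.16927421  0.24754145] 0.02600448184901526
shift mm [351.5 -38.3  47.4] turn deg [-0.1  0.  21. ] rows 8.6
```

View pics/w1.png

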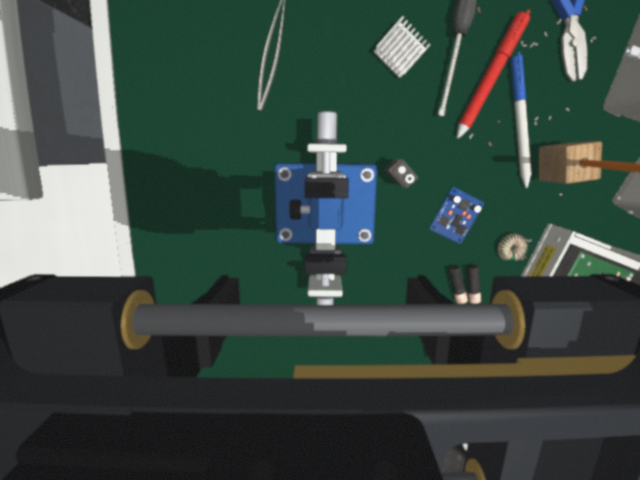

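The wrist view shows the holder foot spanning (275,165)–(376,243), with jaws at about (327,186) and (325,262). I'll enlarge that region for sub-pixel jaw edges.

Run:
```python
from h import *
st,d=pickle.load(open("w1.pkl","rb"));im=d["image"][:,:,::-1]
cv2.imwrite("pics/c2.png",cv2.resize(im[155:305,265:385],None,fx=4,fy=4,interpolation=cv2.INTER_CUBIC))
```

```text
(no output)
```

View pics/c2.png

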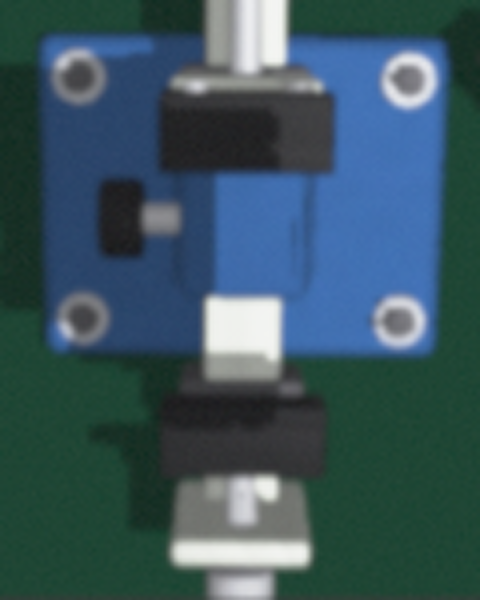

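Enlarged: the +y jaw's lip edge is at crop row 172 (full row 198). The -y jaw is seen at crop rows 398–478. I'll use the known 55.4 mm lip spacing to settle which edge is the lip.

Run:
```python
from h import *
st,d=pickle.load(open("w1.pkl","rb"));C=np.array([265,155])
f=np.array([[41,36],[445,41],[433,354],[52,354]])/4+C
F=hit(d,f,.012,st);print("foot",F.round(4),F.mean(0).round(4),np.linalg.norm(F-np.roll(F,-1,0),axis=1).round(4))
v=F[0]+F[1]-F[2]-F[3];print("y axis deg",np.degrees(np.arctan2(v[1],v[0])))
v=F[1]+F[2]-F[0]-F[3];print("x axis deg",np.degrees(np.arctan2(v[1],v[0])))
u=hit(d,np.array([[162,172],[334,172],[162,92],[334,92]])/4+C,.104,st);print("upper",u.round(4))
l=hit(d,np.array([[162,398],[325,398],[162,425],[325,425],[162,478],[325,478]])/4+C,.104,st);print("lower",l.round(4))
m=u[:2].mean(0)
for dy in(0,.0554):
  for z in(.104,.086): print(dy,z,((proj(d,[m[0],m[1]-dy,z],st)-C)*4).round(0))
b=hit(d,np.array([[170,555],[310,555],[243,70],[283,70]])/4+C,.074,st);print(b.round(4))
```

```text
foot [[ 0.4691 -0.1091  0.012 ]
 [ 0.5863 -0.1074  0.012 ]
 [ 0.5888 -0.2012  0.012 ]
 [ 0.4718 -0.2044  0.012 ]] [ 0.529  -0.1555  0.012 ] [0.1172 0.0938 0.1171 0.0953]
y axis deg 91.55057529584471
x axis deg 1.2034693778363885
upper [[ 0.5094 -0.1365  0.104 ]
 [ 0.5486 -0.1355  0.104 ]
 [ 0.5091 -0.1185  0.104 ]
 [ 0.5478 -0.1175  0.104 ]]
lower [[ 0.5101 -0.1903  0.104 ]
 [ 0.5489 -0.1892  0.104 ]
 [ 0.5102 -0.197   0.104 ]
 [ 0.5493 -0.1959  0.104 ]
 [ 0.5104 -0.2105  0.104 ]
 [ 0.5499 -0.2094  0.104 ]]
0 0.104 [[248. 172.]]
0 0.086 [[247. 163.]]
0.0554 0.104 [[241. 405.]]
0.0554 0.086 [[241. 384.]]
[[ 0.5115 -0.2433  0.074 ]
 [ 0.5493 -0.2423  0.074 ]
 [ 0.5275 -0.1146  0.074 ]
 [ 0.5373 -0.1143  0.074 ]]
```

Jaw lips are at about y=-0.136 and -0.190, with the middle at (0.529, -0.1635). The rail offset is about -8 mm and the holder y axis is at 91.5°. Sizes agree with the given ones. Now over the board.

```bash
python3 -m handwheel '[{"x":0.35,"y":-0.038,"z":0.047,"wx":0,"wy":0,"wz":21},{"x":0.35,"y":-0.038,"z":0.047,"wx":0,"wy":0,"wz":21},{"x":0.35,"y":-0.038,"z":0.047,"wx":0,"wy":0,"wz":21},{"x":0.35,"y":-0.038,"z":0.047,"wx":0,"wy":0,"wz":21},{"x":0.35,"y":-0.038,"z":0.047,"wx":0,"wy":0,"wz":21},{"x":0.35,"y":-0.038,"z":0.047,"wx":0,"wy":0,"wz":21},{"x":0.35,"y":-0.038,"z":0.047,"wx":0,"wy":0,"wz":21},{"x":0.35,"y":-0.038,"z":0.047,"wx":0,"wy":0,"wz":21},{"x":0.35,"y":-0.038,"z":0.047,"wx":0,"wy":0,"wz":21},{"x":0.35,"y":-0.038,"z":0.047,"wx":0,"wy":0,"wz":21}]'
python3 -m handwheel '[{"x":0,"y":0,"z":0,"wx":0,"wy":0,"wz":0},{"x":0,"y":0,"z":0,"wx":0,"wy":0,"wz":0},{"x":0,"y":0,"z":0,"wx":0,"wy":0,"wz":0},{"x":0,"y":0,"z":0,"wx":0,"wy":0,"wz":0}]'
python3 - <<'E'
from h import *
from bench import ctrl
st=ctrl.get_state();d=ctrl.get_image("wrist");pickle.dump((st,d),open("w2.pkl","wb"))
im=d["image"][:,:,::-1]
p=proj(d,[.4785,.181,.031],st)[0];print(st["position"],p,np.abs(st["qd"]).max())
x,y=p.round().astype(int);x0,y0=x-75,y-65;print(x0,y0)
cv2.imwrite("pics/c3.png",cv2.resize(im[y0:y0+130,x0:x0+150],None,fx=4,fy=4,interpolation=cv2.INTER_CUBIC))
E
```

```text
time: 2.37
position: [0.4774, 0.185, 0.2006]
tool_rot: [-2.557, -1.821, -0.001]
ft_force: [-0.8, -0.9, 0.8]
grip_width: 1.003
grip_force: 0.0
time: 2.7
position: [0.4801, 0.1779, 0.201]
tool_rot: [2.568, 1.809, -0.0]
ft_force: [-0.2, 0.4, -0.6]
grip_width: 1.004
grip_force: 0.0
[0.48012919 0.17792057 0.20096808] [320.2847349  225.24860863] 0.011193271304642236
245 160
```

View pics/c3.png

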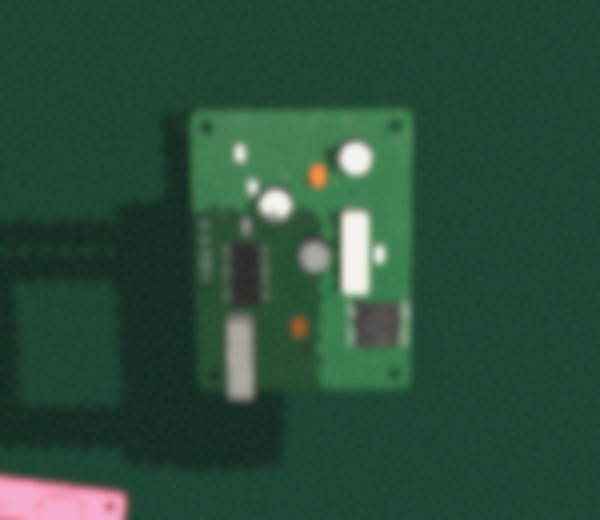

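The close crop confirms it: green, parts up, corners (190,109), (413,109), (410,390), (196,390), aligned with the tool.

Run:
```python
from h import *
st,d=pickle.load(open("w2.pkl","rb"));C=np.array([245,160])
from bench import ctrl
p=np.array([[190,109],[413,109],[411,390],[196,390]])/4+C
for z in(.029,.032):
    B=hit(d,p,z,st);print(B.mean(0).round(4),np.linalg.norm(B-np.roll(B,-1,0),axis=1).round(4))
v=B[0]+B[1]-B[2]-B[3];w=B[1]+B[2]-B[0]-B[3];a=np.degrees(np.arctan2(v[1],v[0]));b=np.degrees(np.arctan2(w[1],w[0]));print(a,b+90)
c=B.mean(0);ss=ctrl.get_state()
to(ss,[c[0],c[1],.028-.0187],down((a+b+90)/2))
```

```text
[0.4794 0.1824 0.029 ] [0.0552 0.0726 0.0561 0.0726]
[0.4796 0.183  0.032 ] [0.0547 0.072  0.0556 0.072 ]
70.6181985675192 70.3052396913778
shift mm [  4.3  -2.  191.7] turn deg [ 0.   0.  -0.1] rows 4.6
```

```bash
python3 -m handwheel '[{"x":0.004,"y":-0.002,"z":0.04,"wx":0,"wy":0,"wz":0},{"x":0.004,"y":-0.002,"z":0.08,"wx":0,"wy":0,"wz":0},{"x":0.004,"y":-0.002,"z":0.12,"wx":0,"wy":0,"wz":0},{"x":0.004,"y":-0.002,"z":0.15,"wx":0,"wy":0,"wz":0},{"x":0.004,"y":-0.002,"z":0.17,"wx":0,"wy":0,"wz":0},{"x":0.004,"y":-0.002,"z":0.181,"wx":0,"wy":0,"wz":0},{"x":0.004,"y":-0.002,"z":0.19,"wx":0,"wy":0,"wz":0},{"x":0.004,"y":-0.002,"z":0.191,"wx":0,"wy":0,"wz":0},{"x":0.004,"y":-0.002,"z":0.191,"wx":0,"wy":0,"wz":0},{"x":0.004,"y":-0.002,"z":0.191,"wx":0,"wy":0,"wz":0}]' 0.087
python3 -m handwheel '[{"x":0,"y":0,"z":0,"wx":0,"wy":0,"wz":0},{"x":0,"y":0,"z":0,"wx":0,"wy":0,"wz":0},{"x":0,"y":0,"z":0,"wx":0,"wy":0,"wz":0},{"x":0,"y":0,"z":0,"wx":0,"wy":0,"wz":0},{"x":0,"y":0,"z":0,"wx":0,"wy":0,"wz":0},{"x":0,"y":0,"z":0,"wx":0,"wy":0,"wz":0},{"x":0,"y":0,"z":0,"wx":0,"wy":0,"wz":0},{"x":0,"y":0,"z":0,"wx":0,"wy":0,"wz":0},{"x":0,"y":0,"z":0,"wx":0,"wy":0,"wz":0},{"x":0,"y":0,"z":0,"wx":0,"wy":0,"wz":0}]' 0.04 45
```

```text
time: 3.58
position: [0.4801, 0.1849, 0.0113]
tool_rot: [2.564, 1.813, 0.004]
ft_force: [0.6, 0.1, -0.3]
grip_width: 1.003
grip_force: 0.0
time: 4.42
position: [0.4789, 0.1846, 0.01]
tool_rot: [2.565, 1.814, -0.0]
ft_force: [-0.4, 0.2, 1.9]
grip_width: 0.609
grip_force: 45.0
```

```bash
python3 -m handwheel '[{"x":0,"y":0,"z":-0.01,"wx":0,"wy":0,"wz":0},{"x":0,"y":0,"z":-0.03,"wx":0,"wy":0,"wz":0},{"x":0,"y":0,"z":-0.07,"wx":0,"wy":0,"wz":0},{"x":0,"y":0,"z":-0.11,"wx":0,"wy":0,"wz":0},{"x":0,"y":0,"z":-0.15,"wx":0,"wy":0,"wz":0},{"x":0,"y":0,"z":-0.18,"wx":0,"wy":0,"wz":0},{"x":0,"y":0,"z":-0.2,"wx":0,"wy":0,"wz":0},{"x":0,"y":0,"z":-0.2,"wx":0,"wy":0,"wz":0},{"x":0,"y":0,"z":-0.2,"wx":0,"wy":0,"wz":0}]'
python3 - <<'E'
from h import *
from bench import ctrl
st=ctrl.get_state();d=ctrl.get_image("wrist");pickle.dump((st,d),open("w3.pkl","wb"))
im=d["image"][:,:,::-1];cv2.imwrite("pics/c4.png",cv2.resize(im[200:400,170:470],None,fx=2.6,fy=2.6,interpolation=cv2.INTER_CUBIC))
M=np.array([.529,-.1635,.095]);
Rt=R.from_rotvec(np.radians(18)*np.array([np.cos(np.radians(1.5)),np.sin(np.radians(1.5)),0]))*down(91.5)
print(Rt.as_matrix().round(3));to(st,[.529,-.150,.21],Rt)
E
```

```text
time: 5.17
position: [0.4793, 0.185, 0.2113]
tool_rot: [2.563, 1.813, 0.003]
ft_force: [0.4, -0.2, -1.5]
grip_width: 0.606
grip_force: 45.0
[[-0.025  1.    -0.008]
 [ 0.951  0.026  0.309]
 [ 0.309  0.    -0.951]]
shift mm [-299.3  158.4    1.4] turn deg [  3.4  17.8 -20.7] rows 8.1
```

View pics/c4.png

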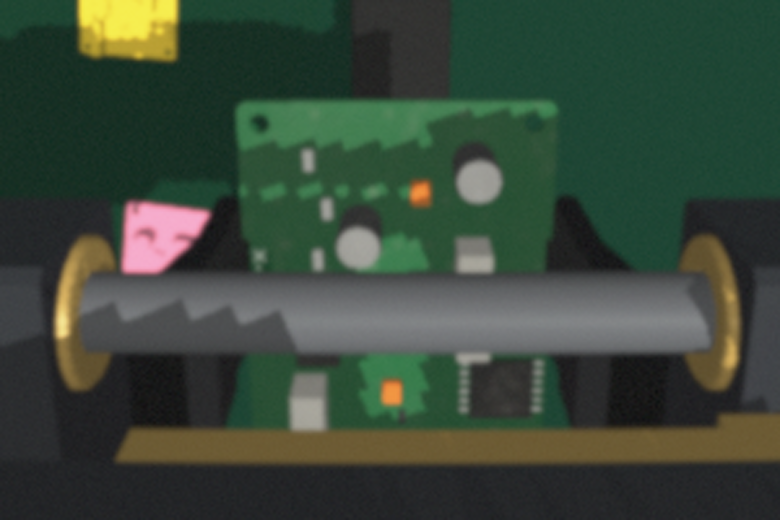

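Board is held level in the fingers. Its +x edge corners are at crop (237,103) and (556,103). I'll get the edge position in the tool frame.

Run:
```python
from h import *
st,d=pickle.load(open("w3.pkl","rb"));p=np.array([[237,103],[556,103]])/2.6+[170,200]
d2=dict(d);d2["world_to_cam"]=np.linalg.inv(d["hand_eye"])
for z in(-.012,-.0187,-.024):
    B=hit(d2,p,z);print(z,(B*1000).round(1),(B[1]-B[0])[1]*1000)
```

```text
-0.012 [[ 32.5 -28.6 -12. ]
 [ 32.5  28.3 -12. ]] 56.94338276908323
-0.0187 [[ 34.1 -27.4 -18.7]
 [ 34.1  27.1 -18.7]] 54.41253635834766
-0.024 [[ 35.4 -26.3 -24. ]
 [ 35.4  26.1 -24. ]] 52.41052352597475
```

```bash
python3 -m handwheel '[{"x":-0.292,"y":0.158,"z":0.001,"wx":3.4,"wy":17.8,"wz":-20.7},{"x":-0.292,"y":0.158,"z":0.001,"wx":3.4,"wy":17.8,"wz":-20.7},{"x":-0.292,"y":0.158,"z":0.001,"wx":3.4,"wy":17.8,"wz":-20.7},{"x":-0.292,"y":0.158,"z":0.001,"wx":3.4,"wy":17.8,"wz":-20.7},{"x":-0.292,"y":0.158,"z":0.001,"wx":3.4,"wy":17.8,"wz":-20.7},{"x":-0.292,"y":0.158,"z":0.001,"wx":3.4,"wy":17.8,"wz":-20.7},{"x":-0.292,"y":0.158,"z":0.001,"wx":3.4,"wy":17.8,"wz":-20.7},{"x":-0.292,"y":0.158,"z":0.001,"wx":3.4,"wy":17.8,"wz":-20.7},{"x":-0.292,"y":0.158,"z":0.001,"wx":3.4,"wy":17.8,"wz":-20.7},{"x":-0.292,"y":0.158,"z":0.001,"wx":3.4,"wy":17.8,"wz":-20.7}]'
python3 -m handwheel '[{"x":0,"y":0,"z":0,"wx":0,"wy":0,"wz":0},{"x":0,"y":0,"z":0,"wx":0,"wy":0,"wz":0},{"x":0,"y":0,"z":0,"wx":0,"wy":0,"wz":0},{"x":0,"y":0,"z":0,"wx":0,"wy":0,"wz":0}]'
cat >> h.py <<'E'
def tilt(t,yaw=91.5):
    a=np.radians(yaw-90);return R.from_rotvec(np.radians(t)*np.array([np.cos(a),np.sin(a),0]))*down(yaw)
def edge(st):
    Rm=R.from_rotvec(st["tool_rot"]);z=Rm.as_matrix()[:,2];print("low edge",(np.array(st["position"])+Rm.apply([-.038,0,-.018])).round(4),"tilt",np.degrees(np.arctan2(z[1],-z[2])).round(2),"f",np.round(st["ft_force"],2))
def edgeto(st,e,t): # pose putting low edge at e
    Rt=tilt(t);to(st,np.array(e)-Rt.apply([-.038,0,-.018]),Rt)
E
python3 - <<'E'
from h import *
from bench import ctrl
st=ctrl.get_state();edge(st);edgeto(st,[.529,-.1835,.12],18);edgeto(st,[.529,-.1835,.095],18)
E
```

```text
time: 6.05
position: [0.5292, -0.1496, 0.206]
tool_rot: [-2.03, -2.066, -0.315]
ft_force: [0.5, -0.9, 0.8]
grip_width: 0.605
grip_force: 45.0
time: 6.38
position: [0.5302, -0.141, 0.2084]
tool_rot: [-2.019, -2.076, -0.318]
ft_force: [-0.1, 0.2, -0.5]
grip_width: 0.603
grip_force: 45.0
low edge [ 0.5313 -0.1827  0.2137] tilt 18.09 f [-0.14  0.24 -0.5 ]
shift mm [-29.8  -2.   88.9] turn deg [-0.2 -0.1  0.1] rows 2.2
shift mm [-37.6  -1.9 112.6] turn deg [-0.2 -0.1  0.1] rows 2.8
```

```bash
python3 -m handwheel '[{"x":-0.01,"y":-0.002,"z":0.03,"wx":0,"wy":0,"wz":0},{"x":-0.02,"y":-0.002,"z":0.06,"wx":0,"wy":0,"wz":0},{"x":-0.027,"y":-0.002,"z":0.08,"wx":0,"wy":0,"wz":0},{"x":-0.031,"y":-0.002,"z":0.093,"wx":0,"wy":0,"wz":0},{"x":-0.034,"y":-0.002,"z":0.102,"wx":0,"wy":0,"wz":0},{"x":-0.036,"y":-0.002,"z":0.108,"wx":0,"wy":0,"wz":0},{"x":-0.0376,"y":-0.002,"z":0.1126,"wx":0,"wy":0,"wz":0},{"x":-0.0376,"y":-0.002,"z":0.1126,"wx":0,"wy":0,"wz":0},{"x":-0.0376,"y":-0.002,"z":0.1126,"wx":0,"wy":0,"wz":0}]'
python3 - <<'E'
from h import *
from bench import ctrl
st=ctrl.get_state();edge(st);edgeto(st,[.529,-.1835,.095],18);edgeto(st,[.529,-.1935,.095],18)
d=ctrl.get_image("side");x,y=proj(d,[.53,-.16,.09])[0].astype(int);print(x,y)
cv2.imwrite("pics/c5.png",cv2.resize(d["image"][y-50:y+50,x-65:x+65,::-1],None,fx=6,fy=6,interpolation=cv2.INTER_CUBIC))
E
```

```text
time: 7.13
position: [0.5288, -0.1442, 0.0909]
tool_rot: [-2.024, -2.076, -0.319]
ft_force: [0.4, -0.4, -0.1]
grip_width: 0.603
grip_force: 45.0
low edge [ 0.5299 -0.1859  0.0963] tilt 17.99 f [ 0.42 -0.42 -0.1 ]
shift mm [ 1.9 -0.8  2. ] turn deg [-0.   0.  -0.1] rows 0.1
shift mm [-7.6 -1.1 -1.1] turn deg [-0.   0.  -0.1] rows 0.2
320 198
```

View pics/c5.png

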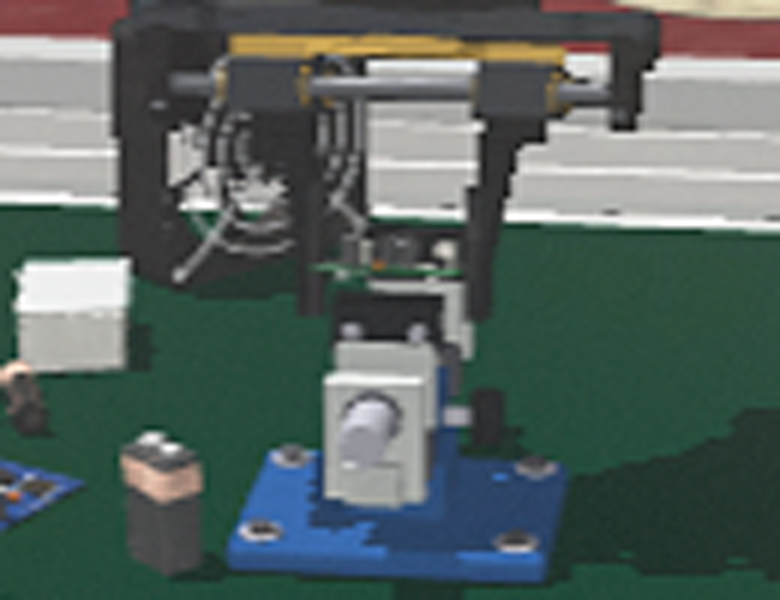

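The tilted board (crop 320–465, 268) sits between the jaws, with the fingers outside the jaw width and clear of the holder. Now I feel forward in -y.

```bash
python3 -m handwheel '[{"x":-0.002,"y":-0.001,"z":0,"wx":0,"wy":0,"wz":0},{"x":-0.004,"y":-0.001,"z":-0.0005,"wx":0,"wy":0,"wz":0},{"x":-0.006,"y":-0.001,"z":-0.001,"wx":0,"wy":0,"wz":0},{"x":-0.008,"y":-0.001,"z":-0.0016,"wx":0,"wy":0,"wz":0},{"x":-0.008,"y":-0.001,"z":-0.0016,"wx":0,"wy":0,"wz":0},{"x":-0.008,"y":-0.001,"z":-0.0016,"wx":0,"wy":0,"wz":0}]'
python3 - <<'E'
from h import *
from bench import ctrl
edge(ctrl.get_state())
E
python3 -m handwheel '[{"x":-0.0015,"y":0,"z":-0.0005,"wx":0,"wy":0,"wz":0},{"x":-0.0028,"y":0,"z":-0.0009,"wx":0,"wy":0,"wz":0},{"x":-0.0028,"y":0,"z":-0.0009,"wx":0,"wy":0,"wz":0}]'
python3 - <<'E'
from h import *
from bench import ctrl
edge(ctrl.get_state())
E
```

```text
time: 7.68
position: [0.5275, -0.1527, 0.0893]
tool_rot: [-2.024, -2.074, -0.319]
ft_force: [-0.5, -0.9, -0.0]
grip_width: 0.604
grip_force: 45.0
low edge [ 0.5286 -0.1944  0.0947] tilt 18.01 f [-0.53 -0.87 -0.03]
time: 7.93
position: [0.5276, -0.1547, 0.0894]
tool_rot: [-2.022, -2.074, -0.32]
ft_force: [0.6, 1.8, -0.2]
grip_width: 0.605
grip_force: 45.0
low edge [ 0.5287 -0.1964  0.0947] tilt 18.08 f [ 0.65  1.81 -0.16]
```

```bash
python3 -m handwheel '[{"x":-0.0015,"y":0,"z":-0.0005,"wx":0,"wy":0,"wz":0},{"x":-0.0028,"y":0,"z":-0.0009,"wx":0,"wy":0,"wz":0},{"x":-0.0028,"y":0,"z":-0.0009,"wx":0,"wy":0,"wz":0}]'
python3 - <<'E'
from h import *
from bench import ctrl
edge(ctrl.get_state())
E
python3 -m handwheel '[{"x":-0.0015,"y":0,"z":-0.0005,"wx":0,"wy":0,"wz":0},{"x":-0.0028,"y":0,"z":-0.0009,"wx":0,"wy":0,"wz":0},{"x":-0.0028,"y":0,"z":-0.0009,"wx":0,"wy":0,"wz":0}]'
python3 - <<'E'
from h import *
from bench import ctrl
edge(ctrl.get_state())
E
```

```text
time: 8.18
position: [0.5277, -0.1567, 0.0894]
tool_rot: [-2.021, -2.074, -0.32]
ft_force: [-0.3, 4.7, 0.8]
grip_width: 0.601
grip_force: 45.0
low edge [ 0.5288 -0.1984  0.0947] tilt 18.14 f [-0.32  4.69  0.79]
time: 8.43
position: [0.5277, -0.159, 0.0895]
tool_rot: [-2.02, -2.073, -0.321]
ft_force: [-0.8, 6.7, 2.1]
grip_width: 0.606
grip_force: 45.0
low edge [ 0.5288 -0.2007  0.0947] tilt 18.2 f [-0.79  6.67  2.14]
```

```bash
python3 -m handwheel '[{"x":-0.0014,"y":0,"z":-0.001,"wx":0,"wy":0,"wz":0},{"x":-0.003,"y":0,"z":-0.0016,"wx":0,"wy":0,"wz":0},{"x":-0.0038,"y":0,"z":-0.0018,"wx":0,"wy":0,"wz":0},{"x":-0.0038,"y":0,"z":-0.0018,"wx":0,"wy":0,"wz":0}]'
python3 - <<'E'
from h import *
from bench import ctrl
edge(ctrl.get_state())
E
python3 -m handwheel '[{"x":-0.0015,"y":0,"z":-0.0005,"wx":0,"wy":0,"wz":0},{"x":-0.0028,"y":0,"z":-0.0009,"wx":0,"wy":0,"wz":0},{"x":-0.0028,"y":0,"z":-0.0009,"wx":0,"wy":0,"wz":0},{"x":-0.0028,"y":0,"z":-0.0009,"wx":0,"wy":0,"wz":0}]'
python3 - <<'E'
from h import *
from bench import ctrl
edge(ctrl.get_state())
E
```

```text
time: 8.77
position: [0.5277, -0.1618, 0.09]
tool_rot: [-2.018, -2.073, -0.322]
ft_force: [-0.9, 8.4, 0.9]
grip_width: 0.602
grip_force: 45.0
low edge [ 0.5289 -0.2035  0.0952] tilt 18.3 f [-0.88  8.41  0.88]
time: 9.1
position: [0.5277, -0.1638, 0.0901]
tool_rot: [-2.016, -2.073, -0.322]
ft_force: [-0.4, 9.5, 1.6]
grip_width: 0.606
grip_force: 45.0
low edge [ 0.5289 -0.2055  0.0952] tilt 18.37 f [-0.36  9.49  1.63]
```

```bash
python3 -m handwheel '[{"x":-0.0015,"y":0,"z":-0.0006,"wx":0,"wy":0,"wz":0},{"x":-0.0028,"y":0,"z":-0.0012,"wx":0,"wy":0,"wz":0},{"x":-0.0035,"y":0,"z":-0.0014,"wx":0,"wy":0,"wz":0},{"x":-0.0035,"y":0,"z":-0.0014,"wx":0,"wy":0,"wz":0}]'
python3 - <<'E'
from h import *
from bench import ctrl
edge(ctrl.get_state())
E
python3 -m handwheel '[{"x":-0.001,"y":0,"z":-0.0003,"wx":0,"wy":0,"wz":0},{"x":-0.0018,"y":0,"z":-0.0006,"wx":0,"wy":0,"wz":0},{"x":-0.0018,"y":0,"z":-0.0006,"wx":0,"wy":0,"wz":0},{"x":-0.0018,"y":0,"z":-0.0006,"wx":0,"wy":0,"wz":0}]'
python3 - <<'E'
from h import *
from bench import ctrl
edge(ctrl.get_state())
E
```

```text
time: 9.43
position: [0.5278, -0.1664, 0.0904]
tool_rot: [-2.014, -2.072, -0.323]
ft_force: [-0.7, 11.9, 1.1]
grip_width: 0.602
grip_force: 45.0
low edge [ 0.529  -0.2082  0.0954] tilt 18.46 f [-0.69 11.87  1.15]
time: 9.77
position: [0.5278, -0.1677, 0.0905]
tool_rot: [-2.013, -2.072, -0.324]
ft_force: [-1.0, 12.2, 2.3]
grip_width: 0.607
grip_force: 45.0
low edge [ 0.529  -0.2094  0.0955] tilt 18.5 f [-0.98 12.21  2.34]
```

```bash
python3 -m handwheel '[{"x":-0.001,"y":0,"z":-0.0003,"wx":0,"wy":0,"wz":0},{"x":-0.0019,"y":0,"z":-0.0007,"wx":0,"wy":0,"wz":0},{"x":-0.0026,"y":0,"z":-0.0009,"wx":0,"wy":0,"wz":0},{"x":-0.0026,"y":0,"z":-0.0009,"wx":0,"wy":0,"wz":0},{"x":-0.0026,"y":0,"z":-0.0009,"wx":0,"wy":0,"wz":0}]'
python3 - <<'E'
from h import *
from bench import ctrl
st=ctrl.get_state();edge(st)
Rm=R.from_rotvec(st["tool_rot"]);e=st["position"]+Rm.apply([-.038,0,-.018])
edgeto(st,e,10);edgeto(st,e,5);edgeto(st,[e[0],e[1],.095],0)
E
```

```text
time: 10.18
position: [0.5278, -0.1696, 0.0906]
tool_rot: [-2.012, -2.072, -0.324]
ft_force: [-1.4, 13.6, 3.0]
grip_width: 0.602
grip_force: 45.0
low edge [ 0.5291 -0.2113  0.0955] tilt 18.56 f [-1.39 13.63  3.  ]
shift mm [-3.1  0.2  5.5] turn deg [-0.3 -8.6  0.2] rows 1.2
shift mm [-5.3  0.2  8.4] turn deg [ -0.3 -13.6   0.2] rows 1.9
shift mm [-7.9  0.2 11.7] turn deg [ -0.3 -18.6   0.2] rows 2.6
```

```bash
python3 -m handwheel '[{"x":-0.0008,"y":0,"z":0.0014,"wx":0,"wy":-2.1,"wz":0},{"x":-0.0016,"y":0,"z":0.0028,"wx":0,"wy":-4.3,"wz":0},{"x":-0.0024,"y":0,"z":0.0041,"wx":0,"wy":-6.5,"wz":0},{"x":-0.0031,"y":0,"z":0.0055,"wx":0,"wy":-8.6,"wz":0},{"x":-0.0031,"y":0,"z":0.0055,"wx":0,"wy":-8.6,"wz":0},{"x":-0.0031,"y":0,"z":0.0055,"wx":0,"wy":-8.6,"wz":0}]'
python3 - <<'E'
from h import *
from bench import ctrl
st=ctrl.get_state();edge(st)
Rm=R.from_rotvec(st["tool_rot"]);e=st["position"]+Rm.apply([-.038,0,-.018])
edgeto(st,e,5);edgeto(st,[e[0],e[1],.095],0)
E
```

```text
time: 10.68
position: [0.5278, -0.1702, 0.0838]
tool_rot: [-2.095, -2.16, -0.177]
ft_force: [-2.0, 12.8, 1.3]
grip_width: 0.606
grip_force: 45.0
low edge [ 0.5291 -0.2107  0.095 ] tilt 9.9 f [-2.02 12.8   1.31]
shift mm [-1.7  0.3  3.2] turn deg [-0.3 -4.9  0.2] rows 0.7
shift mm [-3.7  0.3  6.3] turn deg [-0.3 -9.9  0.3] rows 1.4
```

```bash
python3 -m handwheel '[{"x":-0.0006,"y":0,"z":-0.0001,"wx":0,"wy":0,"wz":0},{"x":-0.0013,"y":0,"z":-0.0002,"wx":0,"wy":0,"wz":0},{"x":-0.0018,"y":0,"z":0.0008,"wx":0,"wy":-1.6,"wz":0},{"x":-0.0024,"y":0,"z":0.0018,"wx":0,"wy":-3.2,"wz":0},{"x":-0.003,"y":0,"z":0.003,"wx":0,"wy":-4.9,"wz":0},{"x":-0.003,"y":0,"z":0.003,"wx":0,"wy":-4.9,"wz":0},{"x":-0.003,"y":0,"z":0.003,"wx":0,"wy":-4.9,"wz":0}]'
python3 - <<'E'
from h import *
from bench import ctrl
st=ctrl.get_state();edge(st)
Rm=R.from_rotvec(st["tool_rot"]);e=st["position"]+Rm.apply([-.038,0,-.018])
edgeto(st,[e[0],e[1],.095],0)
d=ctrl.get_image("wrist");pickle.dump((st,d),open("w5.pkl","wb"))
cv2.imwrite("pics/c6.png",cv2.resize(d["image"][190:350,190:450,::-1],None,fx=3,fy=3,interpolation=cv2.INTER_CUBIC))
E
```

```text
time: 11.27
position: [0.5279, -0.1724, 0.0799]
tool_rot: [-2.14, -2.206, -0.089]
ft_force: [-1.3, 15.0, 0.8]
grip_width: 0.606
grip_force: 45.0
low edge [ 0.5291 -0.2118  0.0945] tilt 5.03 f [-1.32 15.03  0.8 ]
shift mm [-1.7  0.2  2.8] turn deg [-0.3 -5.   0.2] rows 0.7
```

View pics/c6.png

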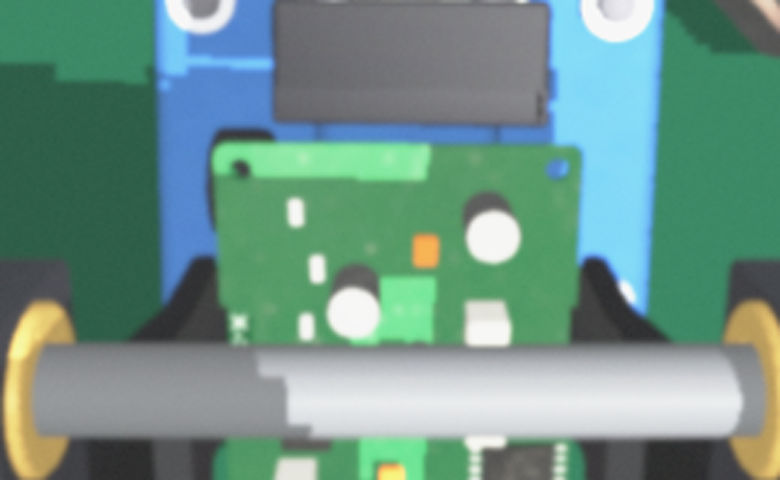

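The board's free edge (crop row 145) is already clear of the +y lip (row 124) by a visible blue gap. The force of 15 N says the -y jaw is near its stop, so I back off about 1.2 mm and lower to level.

```bash
python3 -m handwheel '[{"x":0.0007,"y":0,"z":0,"wx":0,"wy":0,"wz":0},{"x":0.0013,"y":0,"z":0.0001,"wx":0,"wy":0,"wz":0},{"x":0.0008,"y":0,"z":0.001,"wx":0,"wy":-1.7,"wz":0},{"x":0.0002,"y":0,"z":0.0019,"wx":0,"wy":-3.4,"wz":0},{"x":-0.0004,"y":0,"z":0.0028,"wx":0,"wy":-5,"wz":0},{"x":-0.0004,"y":0,"z":0.0028,"wx":0,"wy":-5,"wz":0},{"x":-0.0004,"y":0,"z":0.0028,"wx":0,"wy":-5,"wz":0}]'
python3 - <<'E'
from h import *
from bench import ctrl
st=ctrl.get_state();edge(st)
E
```

```text
time: 11.9
position: [0.5279, -0.1731, 0.0767]
tool_rot: [-2.186, -2.252, 0.005]
ft_force: [-1.6, 14.5, -0.1]
grip_width: 0.604
grip_force: 45.0
low edge [ 0.5291 -0.2111  0.0947] tilt -0.01 f [-1.58 14.54 -0.12]
```

```bash
python3 -m handwheel '[{"x":0.0015,"y":0,"z":0,"wx":0,"wy":0,"wz":0},{"x":0.003,"y":0,"z":0,"wx":0,"wy":0,"wz":0},{"x":0.0045,"y":0,"z":0,"wx":0,"wy":0,"wz":0},{"x":0.005,"y":0,"z":0,"wx":0,"wy":0,"wz":0},{"x":0.005,"y":0,"z":0,"wx":0,"wy":0,"wz":0}]'
python3 - <<'E'
from h import *
from bench import ctrl
st=ctrl.get_state();edge(st)
E
python3 -m handwheel '[{"x":0.0015,"y":0,"z":0,"wx":0,"wy":0,"wz":0},{"x":0.003,"y":0,"z":0,"wx":0,"wy":0,"wz":0},{"x":0.003,"y":0,"z":0,"wx":0,"wy":0,"wz":0},{"x":0.003,"y":0,"z":0,"wx":0,"wy":0,"wz":0}]'
python3 - <<'E'
from h import *
from bench import ctrl
st=ctrl.get_state();edge(st)
E
```

```text
time: 12.32
position: [0.5279, -0.1699, 0.0768]
tool_rot: [-2.189, -2.252, 0.006]
ft_force: [-1.2, 12.7, -0.3]
grip_width: 0.604
grip_force: 45.0
low edge [ 0.529  -0.2079  0.0949] tilt -0.09 f [-1.16 12.69 -0.34]
time: 12.65
position: [0.5279, -0.1678, 0.0769]
tool_rot: [-2.19, -2.252, 0.007]
ft_force: [-0.8, 10.5, -1.2]
grip_width: 0.604
grip_force: 45.0
low edge [ 0.529  -0.2057  0.095 ] tilt -0.15 f [-0.75 10.46 -1.16]
```

```bash
python3 -m handwheel '[{"x":0.0015,"y":0,"z":0,"wx":0,"wy":0,"wz":0},{"x":0.003,"y":0,"z":0,"wx":0,"wy":0,"wz":0},{"x":0.003,"y":0,"z":0,"wx":0,"wy":0,"wz":0}]'
python3 - <<'E'
from h import *
from bench import ctrl
st=ctrl.get_state();edge(st)
E
python3 -m handwheel '[{"x":0.0015,"y":0,"z":0,"wx":0,"wy":0,"wz":0},{"x":0.003,"y":0,"z":0,"wx":0,"wy":0,"wz":0},{"x":0.003,"y":0,"z":0,"wx":0,"wy":0,"wz":0}]'
python3 - <<'E'
from h import *
from bench import ctrl
st=ctrl.get_state();edge(st)
E
```

```text
time: 12.9
position: [0.5278, -0.1669, 0.0769]
tool_rot: [2.19, 2.25, -0.009]
ft_force: [-0.0, 6.8, -1.5]
grip_width: 0.601
grip_force: 45.0
low edge [ 0.5289 -0.2048  0.0951] tilt -0.3 f [-0.03  6.83 -1.49]
time: 13.15
position: [0.5278, -0.1656, 0.077]
tool_rot: [2.19, 2.247, -0.01]
ft_force: [1.2, 4.4, -4.2]
grip_width: 0.606
grip_force: 45.0
low edge [ 0.5288 -0.2034  0.0952] tilt -0.42 f [ 1.16  4.38 -4.23]
```

```bash
python3 -m handwheel '[{"x":0.0005,"y":0,"z":0.0008,"wx":0,"wy":0,"wz":0},{"x":0.0015,"y":0,"z":0.0008,"wx":0,"wy":0,"wz":0},{"x":0.002,"y":0,"z":0.0008,"wx":0,"wy":0,"wz":0},{"x":0.002,"y":0,"z":0.0008,"wx":0,"wy":0,"wz":0}]'
python3 - <<'E'
from h import *
from bench import ctrl
st=ctrl.get_state();edge(st);print(st["torque"])
d=ctrl.get_image("wrist")
cv2.imwrite("pics/c7.png",cv2.resize(d["image"][190:350,190:450,::-1],None,fx=3,fy=3,interpolation=cv2.INTER_CUBIC))
E
```

```text
time: 13.48
position: [0.5279, -0.1651, 0.0769]
tool_rot: [2.19, 2.245, -0.012]
ft_force: [0.4, 2.6, -1.0]
grip_width: 0.607
grip_force: 45.0
low edge [ 0.5288 -0.203   0.0952] tilt -0.52 f [ 0.41  2.57 -0.99]
[ 0.67919584 -0.11798106 -0.14129777]
```

View pics/c7.png

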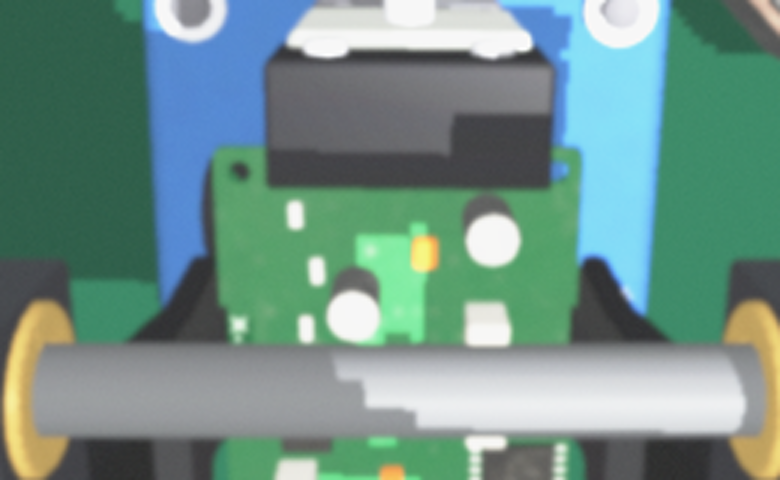

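The board's +y edge (row 150) is now under the jaw lip (row 187), so both jaws have it. Residual force is small; I ease a last 1.5 mm and release.

```bash
python3 -m handwheel '[{"x":0.001,"y":0,"z":0,"wx":0,"wy":0,"wz":0},{"x":0.002,"y":0,"z":0,"wx":0,"wy":0,"wz":0},{"x":0.002,"y":0,"z":0,"wx":0,"wy":0,"wz":0},{"x":0.002,"y":0,"z":0,"wx":0,"wy":0,"wz":0}]'
python3 -m handwheel '[{"x":0,"y":0,"z":0,"wx":0,"wy":0,"wz":0},{"x":0,"y":0,"z":0,"wx":0,"wy":0,"wz":0},{"x":0,"y":0,"z":0,"wx":0,"wy":0,"wz":0},{"x":0,"y":0,"z":0,"wx":0,"wy":0,"wz":0},{"x":0,"y":0,"z":0,"wx":0,"wy":0,"wz":0},{"x":0,"y":0,"z":0,"wx":0,"wy":0,"wz":0},{"x":0,"y":0,"z":0,"wx":0,"wy":0,"wz":0},{"x":0,"y":0,"z":0,"wx":0,"wy":0,"wz":0}]' 0.08
python3 -m handwheel '[{"x":0,"y":0,"z":-0.01,"wx":0,"wy":0,"wz":0},{"x":0,"y":0,"z":-0.03,"wx":0,"wy":0,"wz":0},{"x":0,"y":0,"z":-0.06,"wx":0,"wy":0,"wz":0},{"x":0,"y":0,"z":-0.1,"wx":0,"wy":0,"wz":0},{"x":0,"y":0,"z":-0.13,"wx":0,"wy":0,"wz":0},{"x":0,"y":0,"z":-0.15,"wx":0,"wy":0,"wz":0},{"x":0,"y":0,"z":-0.15,"wx":0,"wy":0,"wz":0},{"x":0,"y":0,"z":-0.15,"wx":0,"wy":0,"wz":0}]'
python3 - <<'E'
from h import *
from bench import ctrl
d=ctrl.get_image("side");e=ctrl.get_image("wrist")
a=cv2.resize(d["image"][148:248,255:385,::-1],(390,300),interpolation=cv2.INTER_CUBIC)
b=cv2.resize(e["image"][130:290,230:410,::-1],(338,300),interpolation=cv2.INTER_CUBIC)
cv2.imwrite("pics/c8.png",np.hstack([a,b]))
E
```

```text
time: 13.87
position: [0.5278, -0.1635, 0.0769]
tool_rot: [2.19, 2.245, -0.012]
ft_force: [0.8, -0.2, -1.2]
grip_width: 0.605
grip_force: 45.0
time: 14.53
position: [0.5277, -0.1627, 0.0767]
tool_rot: [2.19, 2.246, -0.012]
ft_force: [-0.0, -0.7, -0.2]
grip_width: 0.918
grip_force: 0.0
time: 15.2
position: [0.5289, -0.1615, 0.2287]
tool_rot: [2.188, 2.244, -0.01]
ft_force: [0.5, 0.4, -0.0]
grip_width: 0.918
grip_force: 0.0
```

View pics/c8.png

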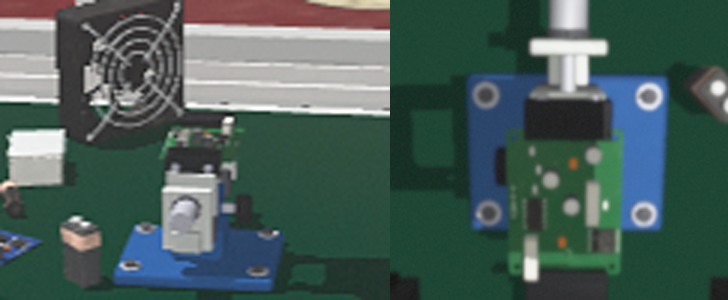

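After release the board sits level in both jaws: +y jaw over its upper edge at (567,120), lower edge at the -y lip (570,270). The arm is clear and the bystanders seen are undisturbed. Handing in.

```bash
python3 -c "
from bench import ctrl
print(ctrl.close_job())"
```

```text
the job is handed in; nothing more can be done
None
```

The green board is clamped parts side up between both jaws and let go, with the arm clear, and the job was handed in at about 15 s; the hand-in returned no verdict, and I judged the final fit from the pictures and the near-zero wrist force.

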